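# Turn a row of pencil parts round onto the assembly rack

## Task

The next person assembles from the other end, so move the four clutch-pencil parts from the clear acrylic rack to the wooden rack with the rail, in reverse order: the part now at the left end of its row goes on the right end rest of the wooden rack, the second from the left on the second from the right, and so on (left and right as seen from the robot, +y being left). Lay each part flat on the middle of its own cork rest, lengthwise along the rest (either end first), and leave all four released and lying still.

Things in the scene. Friction and masses are not known exactly. Their poses are not given: they have to be found in the camera images.
- barrel_center (a point): Graphite-black octagonal pencil barrel lying on its flat, 96 mm long, 16 mm wide and high, 25 to 50 g; origin at its centre half-way up, x along its length, z up when lying as at the start. It lies on one of the slate-grey rests of the clear rack, roughly along the rest.
- tip_center (a point): Rose-gold cone tip lying on its side, 46 mm long over all: an octagonal collar 16 mm wide and high from x = -23 to +7 mm, then a cone tapering to a point at x = +23 mm; origin at its centre half-way up, x along its length, z up when lying as at the start. On one of the slate-grey rests.
- long_sleeve_center (a point): Longer frosted grip sleeve, square with rounded edges, 62 mm long, 18 mm wide and high; origin at its centre half-way up, x along its length, z up when lying as at the start. On one of the slate-grey rests.
- short_sleeve_center (a point): Shorter frosted grip sleeve, square with rounded edges, 36 mm long, 18 mm wide and high; origin at its centre half-way up, x along its length, z up when lying as at the start. On one of the slate-grey rests.
- old_rack: The clear acrylic rack the parts start on: a fixed board 120 mm (x) by 290 mm (y), 8 mm thick, origin at the centre of its underside on the table, y along the row (to the left seen from the robot). Four slate-grey rests stand on it at y = +105, +35, -35, -105 mm. It is the near or the far one of the two racks.
- new_rack: The wooden rack the parts must go to: a fixed board 120 mm (x) by 290 mm (y), 8 mm thick, origin at the centre of its underside on the table, y along the row (to the left seen from the robot). Four flat cork rests on it, each 105 mm (x) by 36 mm (y), centred at x = 0, y = +105, +35, -35, -105 mm, tops 20 mm above the table. A rail 5 mm thick stands along its far edge, its inner face at x = +55 mm, top 32 mm above the table.
- old_rest_barrel: The fixed slate-grey rest that the barrel lies on at the start (all four rests are alike, known by the part on them): 105 mm (x) by 36 mm (y), 12 mm high, flat top 20 mm above the table; origin at the centre of its underside, 8 mm above the table. Its place along the old rack differs from start to start.
- old_rest_tip: The fixed slate-grey rest that the cone tip lies on at the start (all four rests are alike, known by the part on them): 105 mm (x) by 36 mm (y), 12 mm high, flat top 20 mm above the table; origin at the centre of its underside, 8 mm above the table. Its place along the old rack differs from start to start.
- old_rest_long_sleeve: The fixed slate-grey rest that the longer sleeve lies on at the start (all four rests are alike, known by the part on them): 105 mm (x) by 36 mm (y), 12 mm high, flat top 20 mm above the table; origin at the centre of its underside, 8 mm above the table. Its place along the old rack differs from start to start.
- old_rest_short_sleeve: The fixed slate-grey rest that the shorter sleeve lies on at the start (all four rests are alike, known by the part on them): 105 mm (x) by 36 mm (y), 12 mm high, flat top 20 mm above the table; origin at the centre of its underside, 8 mm above the table. Its place along the old rack differs from start to start.
Things that resemble listed ones, but are neither listed nor needed, are in the scene too. Leave any green look-alike of the part that bears long_sleeve_center alone.

How it is judged:
By the outcome, as a careful person would: the job done as asked, in the order asked, and still so for the second after the job is handed in, with the robot touching nothing.
It also fails if it takes over 90 s, if anything falls off the work surface, if the arm or the gripper's body presses on something with over 40 N, if the wrist force passes 120 N, or if a joint passes its speed limit or range.

## Robot

A 6-joint arm with a two-finger parallel gripper is mounted at the origin on the work surface. World frame = base frame: x ahead of the robot, y to its left, z up, the work surface at z = 0. Lengths are in m, angles in rad, forces in N, time in s.
With the tool pointing down it reaches from about 0.375 to 0.975 m from the base axis. Payload 3.8 kg.
Tool frame: the origin (TCP) lies midway between the tips of the shut fingers; the grasp point (between the pads) lies 19 mm behind it; x points along the fingers, y is the direction in which the jaws open and shut, and the axes are right-handed (so a half turn about x gives the same grasp; the last joint's range is limited). The gripper opens to 88 mm and grips with 3 to 60 N. Pads are 18 mm wide; open, the fingers measure 123 mm over their backs; the gripper's body (75 mm by 187 mm) begins 45 mm behind the grasp point.
Start: joints at [-1.375, 0.264, 1.604, -0, 1.274, -0.037], TCP at [0.156, -0.657, 0.239] pointing down, gripper open.
Joint ranges: [-2.63, 2.63], [-0.94, 2.18], [0.31, 2.57], [-1.31, 4.45], [0, 2.66], [-2.55, 2.55]. Speed limits (rad/s): [2.57, 2.57, 3.14, 3.14, 3.14, 3.14].

## Interface

Orientations are given as a rotation vector (axis times angle).
In Python, from cell import manip, inverse_kinematics, cams, order gives the robot as it stands. Calls block until the motion is done:
- manip.move_pose(position, orientation): joint-space move of the TCP to a pose.
- manip.move_linear(position, rate=0.15, rot=None): straight line of the TCP; rot=None keeps the orientation; rate is the mean speed in m/s.
- manip.set_joints(angles): joint-space move.
- manip.set_gripper(opening, force=None): finger opening in m; force is the grip in N (None keeps the last); returns when the fingers have stopped.
- manip.dwell(seconds).
- inverse_kinematics(position, orientation): joint angles nearest the present ones, or None.
- manip.state(): the state.
- cams.capture(name): name is "side" or "top"; returns a dict with "image" (400x640x3 uint8, blue, green, red), "z_map" (400x640 float32, m along the optical axis (not along the pixel's ray), 0 where there is no reading), "intrinsics" (3x3 intrinsics, pixels), "position" and "orientation" of the camera in the world. Camera axes: x right, y down, z forward; pixel columns grow to the right and rows downward; lengths in m; the calibration is good to about 2 mm. A picture is of the moment at which its call begins.
A pose or a line that the arm cannot do raises manip.IKError and nothing moves.
- order.close_job(): hands the job in, once; it reports no verdict.
The state is a dict: "clock": time; "joint_pos": joint angles; "joint_velocities": joint speeds; "tau": joint torques, N m; "tool_pos": TCP position; "tcp_rot": TCP orientation; "contact_force": force on the tool from outside, world axes, zero at the start; "moment": the same for the moment, N m; "gripper_width": finger opening in m.
Only numpy, scipy, OpenCV 4.12 (cv2) and the standard library are available. Lean on these libraries where they do the work, as an engineer would, in place of code of your own. Each camera call takes 0.05 s, during which the arm holds its last target.

## Working session

There is one attempt and no reset: what is moved stays moved. The work goes in short steps, each a Python script; the robot and the scene stay as the last script left them, time stands still between calls to the robot, and variables do not carry over. Pictures are saved under pics/ and viewed, and the job is handed in when it is done.

```bash
ls; mkdir -p pics
python3 - <<'E'
from cell import manip, cams
import cv2, numpy as np
s=manip.state(); print(s['clock'],s['tool_pos'],s['tcp_rot'])
for n in('top','side'):
    c=cams.capture(n); cv2.imwrite(f'pics/{n}0.png',c['image']); np.savez(f'{n}0.npz',**c)
    print(n,c['intrinsics'],c['position'],c['orientation'])
E
```

```text
pics
0.0 [ 0.15557749 -0.65609935  0.23740972] [ 2.09878144  0.24770758 -2.09917023]
top [[459.37631514   0.         317.08788807]
 [  0.         459.37631514 198.99428393]
 [  0.           0.           1.        ]] [0.31183239 0.02424491 1.00760191] [-2.12749254  2.13504662 -0.1963145 ]
side [[415.97827649   0.         318.30300554]
 [  0.         415.97827649 201.43247268]
 [  0.           0.           1.        ]] [ 0.07017489 -0.5028006   0.42864643] [-1.98562515  0.66394105 -0.40636474]
```

View pics/top0.png

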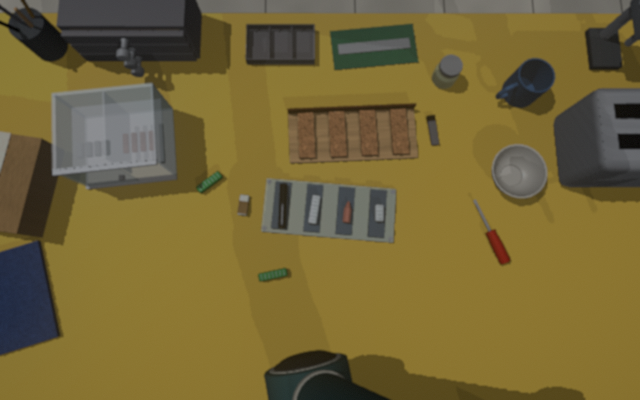

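View pics/side0.png

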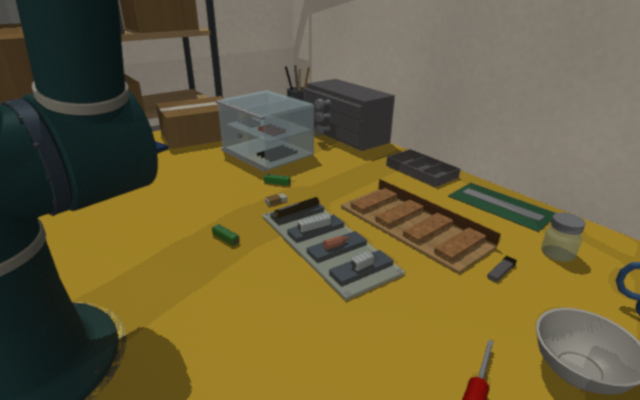

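The top view shows the old rack (near) holding, from left to right, the barrel (282,206), long sleeve (314,209), tip (347,212) and short sleeve (379,213). The wooden rack is behind it, with cork rests at about x=307, 338, 369 and 400. Green decoys sit at (209,182) and (273,275). Next I'll enlarge and measure.

```bash
cat > h.py <<'E'
import numpy as np, cv2
from scipy.spatial.transform import Rotation as R
def px2plane(c,uv,z):
    K=c['intrinsics'];M=R.from_rotvec(c['orientation']).as_matrix()
    uv=np.atleast_2d(uv).astype(float)
    d=(np.linalg.inv(K)@np.c_[uv,np.ones(len(uv))].T).T@M.T
    t=(z-c['position'][2])/d[:,2:]
    return c['position']+d*t
def cloud(c):
    z=c['z_map'];v,u=np.mgrid[:400,:640];K=c['intrinsics']
    p=np.stack([(u-K[0,2])/K[0,0]*z,(v-K[1,2])/K[1,1]*z,z],-1)
    return p@R.from_rotvec(c['orientation']).as_matrix().T+c['position']
E
python3 - <<'E'
from h import *
c=dict(np.load('top0.npz'))
im=c['image'][90:250,240:440]; cv2.imwrite('pics/topcrop.png',cv2.resize(im,None,fx=4,fy=4,interpolation=cv2.INTER_CUBIC).clip(0,255))
P=cloud(c)
for u,v in [(282,206),(314,209),(347,212),(379,213),(314,190),(347,190),(307,135),(338,135),(369,135),(400,135),(350,270),(347,107),(298,215)]:
    print((u,v),P[v,u].round(4),px2plane(c,[u,v],.02)[0].round(4), c['image'][v,u])
c=dict(np.load('side0.npz'));P=cloud(c)
for u,v in [(300,210),(313,222),(335,243),(362,261),(372,201),(460,245)]: print('s',(u,v),P[v,u].round(4))
E
```

```text
(282, 206) [0.4716 0.0933 0.0336] [0.4738 0.0942 0.02  ] [74 76 77]
(314, 209) [0.4638 0.0246 0.04  ] [0.467  0.0246 0.02  ] [139 138 133]
(347, 212) [ 0.4579 -0.046   0.0352] [ 0.4601 -0.0471  0.02  ] [ 72  86 124]
(379, 213) [ 0.4555 -0.1146  0.035 ] [ 0.4577 -0.1167  0.02  ] [136 136 131]
(314, 190) [0.5088 0.0245 0.0216] [0.5091 0.0245 0.02  ] [71 68 64]
(347, 190) [ 0.509  -0.0479  0.0197] [ 0.5089 -0.0479  0.02  ] [74 70 65]
(307, 135) [0.6344 0.0398 0.021 ] [0.6348 0.0398 0.02  ] [ 55  83 111]
(338, 135) [ 0.6345 -0.0297  0.0203] [ 0.6346 -0.0297  0.02  ] [ 55  82 112]
(369, 135) [ 0.635  -0.0994  0.0184] [ 0.6345 -0.0992  0.02  ] [ 58  87 117]
(400, 135) [ 0.6339 -0.1685  0.0213] [ 0.6343 -0.1688  0.02  ] [ 59  87 119]
(350, 270) [ 0.336  -0.0532 -0.0015] [ 0.3355 -0.0516  0.02  ] [ 50 118 141]
(347, 107) [ 0.6966 -0.0501  0.0304] [ 0.7007 -0.0509  0.02  ] [25 47 63]
(298, 215) [0.4559 0.0598 0.0062] [0.4539 0.0594 0.02  ] [109 119 116]
s (300, 210) [0.476  0.0845 0.0219]
s (313, 222) [0.4569 0.0159 0.0347]
s (335, 243) [ 0.4504 -0.0555  0.0304]
s (362, 261) [ 0.4492 -0.1239  0.0341]
s (372, 201) [0.6215 0.0319 0.0182]
s (460, 245) [ 0.6312 -0.1775  0.0196]
```

View pics/topcrop.png

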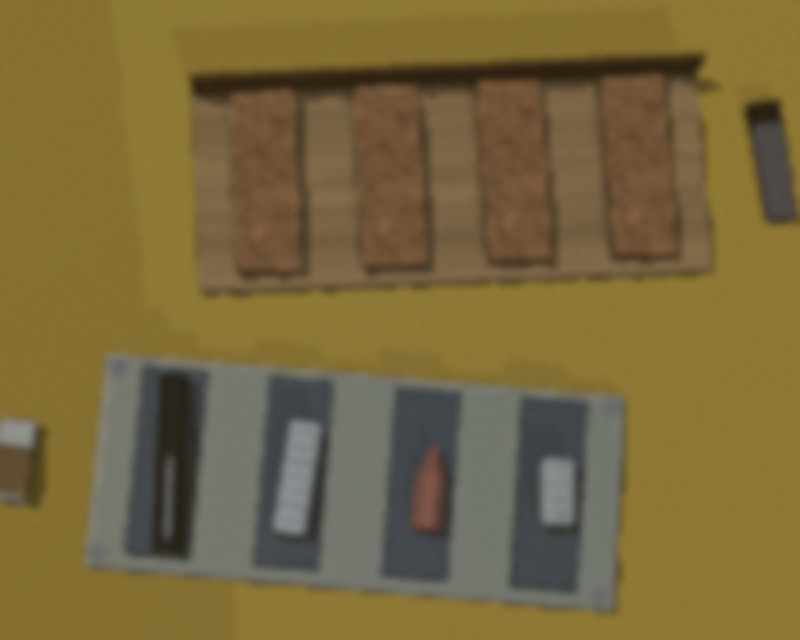

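```bash
cat > seg.py <<'E'
from h import *
def rect(mask,c,z,roi=None,amin=15):
    out=[]
    cs,_=cv2.findContours(mask.astype(np.uint8),cv2.RETR_EXTERNAL,cv2.CHAIN_APPROX_NONE)
    for k in cs:
        m=np.zeros(mask.shape,np.uint8);cv2.drawContours(m,[k],-1,1,-1)
        if m.sum()<amin: continue
        v,u=np.nonzero(m)
        # pixel corners -> metric plane, then minAreaRect there
        q=np.concatenate([np.c_[u+a,v+b] for a in(-.5,.5) for b in(-.5,.5)])
        p=px2plane(c,q,z)[:,:2]; pc=px2plane(c,np.c_[u,v],z)[:,:2]
        (cx,cy),(w,h),a=cv2.minAreaRect((p*1000).astype(np.float32))
        w_,V=np.linalg.eigh(np.cov(pc.T)); ax=V[:,1]*np.sign(V[0,1])
        out.append(dict(px=(u.mean().round(1),v.mean().round(1)),n=len(u),cen=(np.array([cx,cy])/1000).round(4),mean=pc.mean(0).round(4),dim=(round(max(w,h),1),round(min(w,h),1)),yaw=round(float(np.degrees(np.arctan2(ax[1],ax[0]))),1)))
    return out
def masks(im):
    hsv=cv2.cvtColor(im,cv2.COLOR_BGR2HSV).astype(int);H,S,V=hsv[...,0],hsv[...,1],hsv[...,2]
    return H,S,V
E
python3 - <<'E'
from seg import *
c=dict(np.load('top0.npz'));im=c['image'];H,S,V=masks(im)
for u,v in [(282,190),(282,206),(290,195),(314,209),(347,216),(379,213),(347,190),(298,215),(307,135),(322,135),(269,220)]: print((u,v),H[v,u],S[v,u],V[v,u])
vv,uu=np.mgrid[:400,:640]
old=(uu>262)&(uu<397)&(vv>178)&(vv<243); new=(uu>286)&(uu<420)&(vv>102)&(vv<165)
print('sleeves');[print(r) for r in rect((V>105)&(S<25)&old&~((V<0)),c,.029)]
print('tip');[print(r) for r in rect((S>80)&((H<12)|(H>170))&old,c,.028)]
print('cork');[print(r) for r in rect((H<15)&(S>110)&(V>85)&new,c,.02,amin=100)]
print('slate');[print(r) for r in rect((H>90)&(V<95)&(V>45)&old,c,.02,amin=50)]
print('dark');[print(r) for r in rect((V<55)&old,c,.028)]
print('rail');[print(r) for r in rect((V<75)&new,c,.032)]
E
```

```text
(282, 190) 22 91 42
(282, 206) 20 10 77
(290, 195) 53 13 81
(314, 209) 95 11 139
(347, 216) 7 106 125
(379, 213) 90 9 136
(347, 190) 103 31 74
(298, 215) 39 21 119
(307, 135) 15 129 111
(322, 135) 17 110 118
(269, 220) 35 23 120
sleeves
{'px': (np.float64(378.6), np.float64(212.4)), 'n': 124, 'cen': array([ 0.4576, -0.1144]), 'mean': array([ 0.4578, -0.1145]), 'dim': (35.2, 17.3), 'yaw': -2.1}
{'px': (np.float64(313.6), np.float64(208.7)), 'n': 218, 'cen': array([0.4664, 0.0254]), 'mean': array([0.4663, 0.0255]), 'dim': (63.1, 19.2), 'yaw': -9.7}
{'px': (np.float64(330.2), np.float64(211.4)), 'n': 2927, 'cen': array([ 0.4637, -0.0081]), 'mean': array([ 0.4604, -0.0103]), 'dim': (279.6, 114.5), 'yaw': 84.9}
tip
{'px': (np.float64(346.9), np.float64(213.2)), 'n': 128, 'cen': array([ 0.459 , -0.0455]), 'mean': array([ 0.4565, -0.0463]), 'dim': (45.9, 17.2), 'yaw': -6.3}
cork
{'px': (np.float64(306.9), np.float64(147.0)), 'n': 200, 'cen': array([0.6081, 0.0398]), 'mean': array([0.6069, 0.04  ]), 'dim': (46.3, 33.4), 'yaw': -0.8}
{'px': (np.float64(337.0), np.float64(135.1)), 'n': 519, 'c
[... 689 characters left out ...]
ray([ 0.4665, -0.0405]), 'dim': (103.5, 35.1), 'yaw': -6.3}
{'px': (np.float64(311.5), np.float64(205.8)), 'n': 356, 'cen': array([0.4704, 0.0272]), 'mean': array([0.4743, 0.0301]), 'dim': (103.9, 34.1), 'yaw': -6.4}
{'px': (np.float64(275.8), np.float64(207.1)), 'n': 177, 'cen': array([0.4776, 0.1084]), 'mean': array([0.4716, 0.1078]), 'dim': (101.9, 13.4), 'yaw': -3.4}
dark
{'px': (np.float64(283.1), np.float64(205.6)), 'n': 410, 'cen': array([0.474, 0.091]), 'mean': array([0.4735, 0.0913]), 'dim': (100.8, 22.8), 'yaw': -2.1}
rail
{'px': (np.float64(350.9), np.float64(108.7)), 'n': 561, 'cen': array([ 0.6914, -0.0594]), 'mean': array([ 0.692 , -0.0588]), 'dim': (285.3, 15.0), 'yaw': -87.6}
```

Run:
```python
from seg import *
c=dict(np.load('top0.npz'));im=c['image'];s=dict(np.load('side0.npz'))
H,S,V=masks(im);vv,uu=np.mgrid[:400,:640]
new=(uu>286)&(uu<420)&(vv>102)&(vv<165);old=(uu>262)&(uu<397)&(vv>178)&(vv<243)
b=cv2.GaussianBlur(im,(0,0),1).astype(float); ratio=b[...,2]/b[...,1]
for x in range(290,418,4): print(x,ratio[135,x].round(2),end='; ')
print()
m=(ratio>1.31)&new&(V>70)
m=cv2.morphologyEx(m.astype(np.uint8),cv2.MORPH_OPEN,np.ones((3,3)))
for r in rect(m,c,.02,amin=100): print('cork',r)
# board: whole wooden rack outline vs. yellow table
for nm,cc in(('top',c),('side',s)):
    P=cloud(cc); 
    sel=(P[...,2]>.029)&(P[...,2]<.05)&(P[...,0]>.40)&(P[...,0]<.54)&(P[...,1]>.0-.16)&(P[...,1]<.14)
    n,l,st,_=cv2.connectedComponentsWithStats(sel.astype(np.uint8))
    for i in range(1,n):
        q=P[l==i]
        if len(q)<20: continue
        (cx,cy),(w,h),a=cv2.minAreaRect((q[:,:2]*1000).astype(np.float32))
        print(nm,len(q),'rect',(round(cx,1),round(cy,1)),(round(w,1),round(h,1)),round(a,1),'mean',q.mean(0).round(4))
# side tip and parts
H,S,V=masks(s['image']); so=(uu>262)&(uu<405)&(vv>195)&(vv<300)
for r in rect((S>80)&((H<12)|(H>170))&so,s,.028): print('side tip',r)
vis=cv2.resize((m*255)[90:250,240:440],None,fx=3,fy=3);cv2.imwrite('pics/cork.png',vis)
```

```text
290 1.22; 294 1.22; 298 1.29; 302 1.35; 306 1.34; 310 1.35; 314 1.29; 318 1.23; 322 1.23; 326 1.23; 330 1.3; 334 1.35; 338 1.36; 342 1.36; 346 1.28; 350 1.23; 354 1.23; 358 1.24; 362 1.35; 366 1.35; 370 1.36; 374 1.37; 378 1.25; 382 1.24; 386 1.24; 390 1.26; 394 1.37; 398 1.36; 402 1.36; 406 1.34; 410 1.23; 414 1.21; 
cork {'px': (np.float64(306.2), np.float64(134.7)), 'n': 666, 'cen': array([0.6363, 0.0419]), 'mean': array([0.6357, 0.0417]), 'dim': (108.0, 36.1), 'yaw': 2.2}
cork {'px': (np.float64(337.3), np.float64(133.0)), 'n': 662, 'cen': array([ 0.6398, -0.0282]), 'mean': array([ 0.6394, -0.028 ]), 'dim': (106.8, 35.4), 'yaw': 2.5}
cork {'px': (np.float64(368.1), np.float64(131.9)), 'n': 697, 'cen': array([ 0.642 , -0.0974]), 'mean': array([ 0.6418, -0.0973]), 'dim': (107.1, 37.4), 'yaw': 2.6}
cork {'px': (np.float64(399.0), np.float64(130.5)), 'n': 693, 'cen': array([ 0.6451, -0.1667]), 'mean': array([ 0.645 , -0.1668]), 'dim': (108.0, 37.8), 'yaw': 2.3}
top 333 rect (474.8, 92.2) (16.2, 96.6) 88.2 mean [0.4743 0.0919 0.0351]
top 245 rect (466.0, 23.8) (18.0, 63.6) 80.6 mean [0.465  0.0239 0.038 ]
top 132 rect (460.6, -47.3) (15.6, 44.9) 83.2 mean [ 0.4573 -0.0467  0.0345]
top 149 rect (457.6, -114.7) (17.1, 35.4) 89.0 mean [ 0.4571 -0.1144  0.0374]
side 248 rect (473.3, 87.7) (17.6, 98.1) 85.1 mean [0.4703 0.0871 0.0331]
side 265 rect (462.6, 21.2) (20.1, 61.5) 82.8 mean [0.4608 0.0187 0.035 ]
side 138 rect (457.0, -51.9) (15.8, 44.3) 77.0 mean [ 0.4528 -0.0513  0.0327]
side 220 rect (454.9, -117.8) (18.0, 36.7) 89.0 mean [ 0.4527 -0.1198  0.0351]
side tip {'px': (np.float64(334.2), np.float64(241.9)), 'n': 206, 'cen': array([ 0.4558, -0.0495]), 'mean': array([ 0.4537, -0.0495]), 'dim': (54.0, 29.2), 'yaw': 5.0}
```

Run:
```python
from cell import manip,inverse_kinematics
from scipy.spatial.transform import Rotation as R
import numpy as np
s=manip.state();print(R.from_rotvec(s['tcp_rot']).as_matrix().round(3),s['clock'])
def rot(yaw,sg=1):
    y=np.radians(yaw);X=[0,0,-1];Y=sg*np.array([-np.sin(y),np.cos(y),0]);return R.from_matrix(np.c_[X,Y,np.cross(X,Y)]).as_rotvec()
for sg in(1,-1):
  for p,yw in[((.467,.09,.15),-2),((.457,-.114,.15),-2),((.63,.04,.15),3),((.645,-.166,.0235),3)]: 
    q=inverse_kinematics(p,rot(yw,sg)); print(sg,p,None if q is None else np.round(q,2))
```

```text
[[-0.     0.231 -0.973]
 [ 0.002 -0.973 -0.231]
 [-1.    -0.002 -0.   ]] 0.1
1 (0.467, 0.09, 0.15) [ 0.14 -0.04  2.11 -0.    1.07 -1.4 ]
1 (0.457, -0.114, 0.15) [-0.3  -0.05  2.12 -0.    1.07 -1.83]
1 (0.63, 0.04, 0.15) [ 0.02  0.25  1.79 -0.    1.1  -1.6 ]
1 (0.645, -0.166, 0.0235) [-0.29  0.45  1.79 -0.    0.91 -1.91]
-1 (0.467, 0.09, 0.15) [ 0.14 -0.04  2.11  0.    1.07  1.74]
-1 (0.457, -0.114, 0.15) [-0.3  -0.05  2.12  0.    1.07  1.31]
-1 (0.63, 0.04, 0.15) [ 0.02  0.25  1.79 -0.    1.1   1.54]
-1 (0.645, -0.166, 0.0235) [-0.29  0.45  1.79 -0.    0.91  1.23]
```

```bash
cat > pp.py <<'E'
from h import *
from cell import manip,cams,inverse_kinematics
D=np.array([-.0015,-.002])
RC=np.array([.6418,-.0626])+D; RY=2.4
def rot(yaw):
    y=np.radians(yaw);X=[0,0,-1];Y=-np.array([-np.sin(y),np.cos(y),0]);return R.from_matrix(np.c_[X,Y,np.cross(X,Y)]).as_rotvec()
def dest(y):
    a=np.radians(RY);return RC+y*np.array([-np.sin(a),np.cos(a)])
def st(t):
    s=manip.state();print(t,round(s['clock'],2),s['tool_pos'].round(4),'w',round(s['gripper_width'],4),'F',np.round(s['contact_force'],1))
def pick(xy,yaw,off=0,force=15,zg=.0235,hover=.10):
    a=np.radians(yaw);xy=np.array(xy)+D+off*np.array([np.cos(a),np.sin(a)])
    manip.set_gripper(.042)
    manip.move_pose([*xy,hover],rot(yaw)); st('hover')
    manip.move_linear([*xy,zg+.012],rate=.12); st('low')
    manip.move_linear([*xy,zg],rate=.04); st('down')
    manip.set_gripper(0.0,force); st('grip')
    manip.move_linear([*xy,hover],rate=.15); st('lift')
def place(y,off=0,zg=.0235,hover=.10,corr=(0,0),dyaw=0):
    yaw=RY+dyaw;a=np.radians(yaw);xy=dest(y)+corr+off*np.array([np.cos(a),np.sin(a)])
    manip.move_pose([*xy,hover],rot(yaw)); st('hover')
    manip.move_linear([*xy,zg+.012],rate=.15)
    manip.move_linear([*xy,zg+.0005],rate=.03); st('down')
    manip.set_gripper(.042); st('open')
    manip.move_linear([*xy,hover],rate=.15)
E
python3 - <<'E'
from pp import *
manip.move_pose([.12,-.45,.25],rot(-60)); st('mid')
pick((.4745,.0915),-2.2)
c=cams.capture('side');cv2.imwrite('pics/side1.png',c['image'])
E
```

```text
mid 1.27 [ 0.1201 -0.4505  0.2502] w 0.0882 F [-0.   0.2  0.9]
hover 4.44 [0.4734 0.0889 0.1003] w 0.0418 F [ 0.1  0.6 -0.3]
low 5.12 [0.4734 0.0893 0.0358] w 0.0422 F [ 0.3 -0.2  0.5]
down 5.58 [0.4728 0.0895 0.0233] w 0.042 F [-0.3 -0.1  0.1]
grip 6.08 [0.4731 0.0895 0.0236] w 0.0157 F [0.1 0.1 1.1]
lift 6.74 [0.4725 0.0894 0.0995] w 0.0156 F [ 0.4  0.3 -0.1]
```

View pics/side1.png

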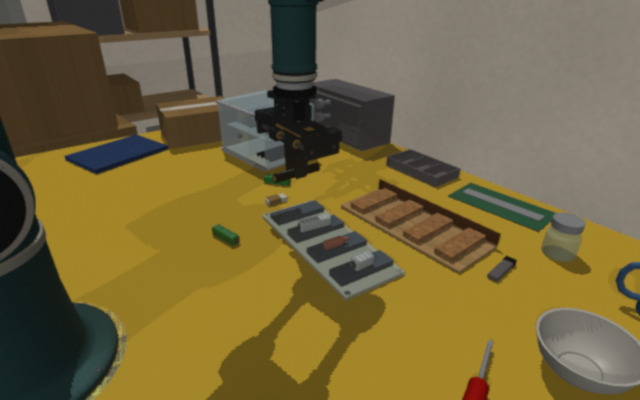

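The barrel is gripped (width 15.7 mm) and lifted, visible at about (297,176) under the fingers, and its rest is empty. I'll place it on the right-end rest and look.

Run:
```python
from pp import *
place(-.105)
pick((.4662,.0248),-9.6)
from seg import *
c=cams.capture('top');np.savez('top2.npz',**c);im=c['image']
cv2.imwrite('pics/top2.png',cv2.resize(im[90:250,240:440],None,fx=4,fy=4,interpolation=cv2.INTER_CUBIC))
s=cams.capture('side');np.savez('side2.npz',**s);cv2.imwrite('pics/side2.png',cv2.resize(s['image'][150:310,330:530],None,fx=4,fy=4,interpolation=cv2.INTER_CUBIC))
for nm,cc in(('top',c),('side',s)):
    P=cloud(cc); sel=(P[...,2]>.027)&(P[...,2]<.05)&(P[...,0]>.58)&(P[...,0]<.69)&(P[...,1]>-.2)&(P[...,1]<-.13)
    q=P[sel];(cx,cy),(w,h),a=cv2.minAreaRect((q[:,:2]*1000).astype(np.float32))
    print(nm,len(q),'rect',(round(cx,1),round(cy,1)),(round(w,1),round(h,1)),round(a,1),'mean',q.mean(0).round(4))
```

```text
hover 7.97 [ 0.6439 -0.1683  0.0993] w 0.0155 F [-0.6 -0.1 -1. ]
down 9.09 [ 0.6446 -0.1696  0.0239] w 0.0159 F [ 0.7  0.  -0.1]
open 9.65 [ 0.6447 -0.1695  0.024 ] w 0.0419 F [ 0.3  0.1 -0. ]
hover 11.55 [0.4661 0.0225 0.1006] w 0.042 F [-1.2 -0.2  0.5]
low 12.24 [0.4654 0.0225 0.0357] w 0.042 F [ 0.6  0.5 -0.2]
down 12.69 [0.4644 0.0228 0.0233] w 0.0419 F [-0.7 -0.5  0.8]
grip 13.18 [0.4648 0.0228 0.0237] w 0.0177 F [-0.  -0.3  1.4]
lift 13.83 [0.4643 0.0228 0.0996] w 0.0183 F [-0.4 -0.1 -0.1]
top 304 rect (643.3, -167.9) (92.5, 16.8) 2.6 mean [ 0.6425 -0.1669  0.0343]
side 323 rect (642.5, -169.9) (95.1, 17.6) 2.5 mean [ 0.6384 -0.1724  0.0326]
```

View pics/top2.png

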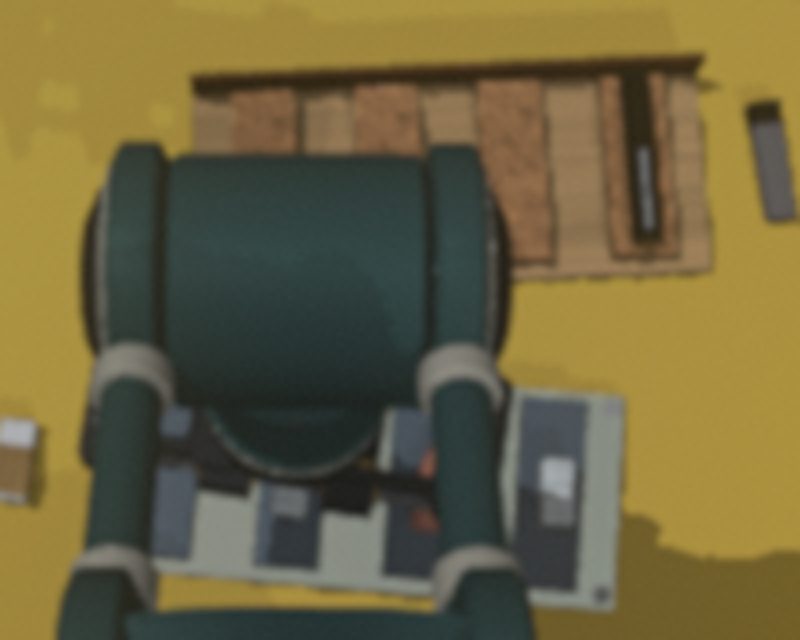

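View pics/side2.png

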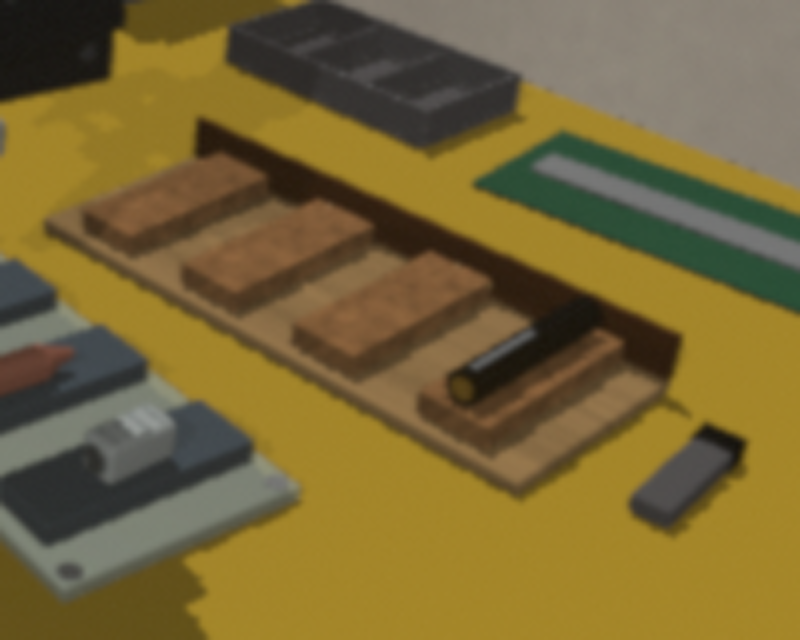

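The barrel lies flat on the right cork rest: in the top crop it is centred near (640,155) with the cork near (640,165), and both views show margin at the near end. The long sleeve is in the jaws. I'll carry on with the other three.

Run:
```python
from pp import *
place(-.035)
pick((.4595,-.0462),-6.8,off=-.008)
place(.035,off=-.008)
pick((.4576,-.1146),-1.7)
place(.105)
manip.move_pose([.35,-.30,.25],rot(-40)); st('away')
c=cams.capture('top');np.savez('top3.npz',**c);im=c['image']
cv2.imwrite('pics/top3.png',cv2.resize(im[90:250,240:440],None,fx=4,fy=4,interpolation=cv2.INTER_CUBIC))
s=cams.capture('side');np.savez('side3.npz',**s);cv2.imwrite('pics/side3.png',cv2.resize(s['image'][150:310,330:530],None,fx=4,fy=4,interpolation=cv2.INTER_CUBIC))
for nm,cc in(('top',c),('side',s)):
  P=cloud(cc)
  for y in(.105,.035,-.035,-.105):
    d=dest(y)
    sel=(P[...,2]>.027)&(P[...,2]<.05)&(abs(P[...,0]-d[0])<.05)&(abs(P[...,1]-d[1])<.03)
    q=P[sel]
    if len(q)<10: print(nm,y,'none');continue
    (cx,cy),(w,h),a=cv2.minAreaRect((q[:,:2]*1000).astype(np.float32))
    print(nm,y,len(q),'dest',(d*1000).round(1),'rect',(round(cx,1),round(cy,1)),(round(w,1),round(h,1)),round(a,1),'mean',q.mean(0).round(4))
```

```text
hover 14.8 [ 0.6402 -0.0989  0.0987] w 0.0178 F [ 0.2 -0.6  1.3]
down 15.92 [ 0.6417 -0.0996  0.0239] w 0.0178 F [ 0.4  0.6 -0.6]
open 16.45 [ 0.6418 -0.0996  0.0241] w 0.042 F [0.1 0.4 0.8]
hover 18.13 [ 0.4517 -0.0476  0.1008] w 0.0421 F [-0.   0.2 -0.8]
low 18.82 [ 0.451  -0.0474  0.0357] w 0.0423 F [-0.3  0.2 -0.1]
down 19.27 [ 0.4498 -0.0472  0.0233] w 0.0417 F [-0.5 -0.3  0.1]
grip 19.77 [ 0.4502 -0.0473  0.0236] w 0.0159 F [-0.3  0.6  0.2]
lift 20.43 [ 0.4496 -0.0472  0.0995] w 0.016 F [-0.7 -0.9 -0.9]
hover 21.19 [ 0.6287 -0.0299  0.098 ] w 0.0156 F [-0.6  0.8  0.1]
down 22.31 [ 0.6308 -0.0299  0.0239] w 0.0163 F [0.6 0.4 0.2]
open 22.87 [ 0.6309 -0.03    0.0241] w 0.0418 F [-0.4  0.   1.5]
hover 24.54 [ 0.4575 -0.1168  0.1006] w 0.0422 F [-0.1 -0.2  0.3]
low 25.23 [ 0.4569 -0.1165  0.0357] w 0.0422 F [-0.2 -0.5 -0.5]
down 25.68 [ 0.4558 -0.1166  0.0233] w 0.042 F [0.5 0.2 0.9]
grip 26.17 [ 0.4562 -0.1167  0.0236] w 0.0178 F [ 0.3 -0.3  1.3]
lift 26.82 [ 0.4557 -0.1165  0.0996] w 0.0178 F [-0.6  0.3 -0.1]
hover 27.77 [0.6344 0.0396 0.0988] w 0.018 F [-0.6  0.4 -0. ]
down 28.8
[... 295 characters left out ...]
 [638.8 -29.6] rect (641.0, -28.1) (45.6, 15.8) 0.0 mean [ 0.6372 -0.0279  0.0343]
top -0.035 236 dest [641.8 -99.6] rect (642.2, -97.7) (62.3, 18.1) 3.0 mean [ 0.6408 -0.0972  0.0374]
top -0.105 321 dest [ 644.7 -169.5] rect (646.1, -167.7) (97.2, 16.9) 2.2 mean [ 0.6448 -0.1668  0.0343]
side 0.105 125 dest [635.9  40.3] rect (633.3, 39.7) (36.3, 18.7) 1.3 mean [0.6314 0.0369 0.0337]
side 0.035 104 dest [638.8 -29.6] rect (638.3, -30.0) (44.7, 18.8) 0.3 mean [ 0.6323 -0.0329  0.0318]
side -0.035 123 dest [641.8 -99.6] rect (632.2, -102.2) (17.9, 50.4) 87.0 mean [ 0.621  -0.1048  0.033 ]
side -0.105 340 dest [ 644.7 -169.5] rect (644.6, -169.1) (98.9, 17.6) 2.8 mean [ 0.6393 -0.1724  0.0325]
```

View pics/top3.png

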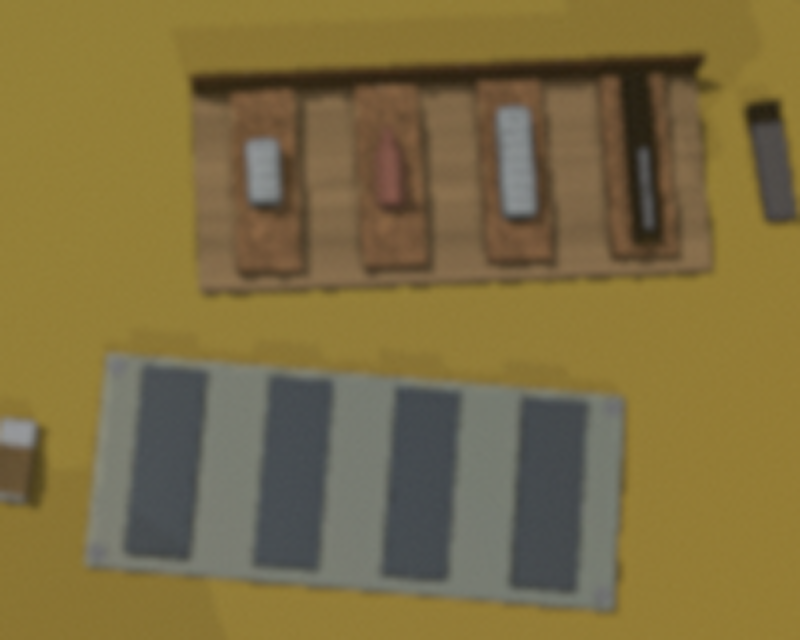

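View pics/side3.png

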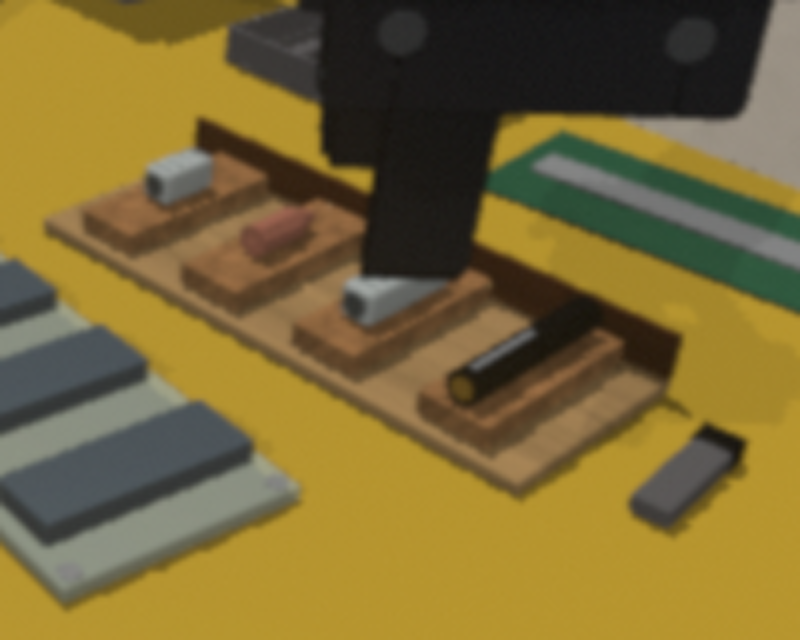

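All four parts are on the cork rests in the right order: in the top crop the short sleeve is at (264,172), the tip at (390,172), the long sleeve at (517,162) and the barrel at (640,155). Their centres are within about 2 mm of the rest centres, and the gripper is clear of the rack. I'll hand it in.

Run:
```python
from cell import order,manip
order.close_job(); print(manip.state()['clock'])
```

```text
the job is handed in; nothing more can be done
the job is handed in; nothing more can be done
```

I moved the four parts to the wooden rack in reverse order and handed the job in at about 32 s on the robot's clock. From left to right they are now the short sleeve, cone tip, long sleeve and barrel, all lying flat and released with the gripper clear.

- **Final position check:** in the last top view, measured against the cork rests, each part is within about 2 mm of the middle of its rest and roughly parallel to it. Height readings fit parts lying flat.
- **Forces:** the wrist force readings I took stayed under about 2 N.
- **Disagreements:** the two cameras differed by 2 to 5 mm, which is the calibration offset, and I split the difference when grasping and placing.
- **Unclear readings:** in the last side view the gripper hid part of the long sleeve, so only the top view checks it fully. The top view's depth outline of the short sleeve was distorted (68 mm instead of 36), but the image, the average position and the side view all agree it is in place.
- **Not done:** I took no second picture to confirm stillness. The barrel had not visibly moved between its two pictures, about 18 s apart.

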